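Sort the gas cans by heft

ROBOT

A 7-joint arm with a two-finger parallel gripper is mounted at the origin on the work surface. World frame = base frame: x ahead of the robot, y to its left, z up, the work surface at z = 0. Lengths are in m, angles in rad, forces in N, time in s.
With the tool pointing down it reaches from about 0.425 to 0.925 m from the base axis. Payload 6.8 kg.
Tool frame: the origin (TCP) lies on the front face of the gripper's body, between the roots of the fingers; the fingertips stand 73 mm ahead of it and the grasp point (between the pads) lies 54 mm ahead of it; z points along the fingers, y is the direction in which the jaws open and shut (so a half turn about z gives the same grasp; the last joint's range is limited). The gripper opens to 85 mm and grips with 20 to 120 N. Pads are 22 mm wide; open, the fingers measure 114 mm over their backs; the gripper's body (76 mm by 85 mm) begins 54 mm behind the grasp point. The pads swing forward as they close: fully open they stand 13 mm farther back than shut.
Start: joints at [-1.396, 0.477, 0.022, 1.555, -0.011, 1.109, -0.083], TCP at [0.188, 0.648, 0.304] pointing down, gripper open.
Joint ranges: [-2.96, 2.96], [-0.34, 2.1], [-1.41, 1.46], [0.24, 2.44], [-1.37, 4.51], [0.17, 1.92], [-2.96, 2.96]. Speed limits (rad/s): [2.39, 2.39, 3.14, 3.14, 3.14, 3.14, 3.14].

INTERFACE

Orientations are given as a unit quaternion [w, x, y, z].
In Python, from station import get_obs, read_camera, hand_in, spot_in, cut_out, spot_point gives the robot as it stands. The module is installed in compiled form; this text tells all that it offers.
- The arm moves only by the tool move_arm, never from a script. Its arguments are lists of equal length, an entry for each row: "gripper": the opening, from 0 (shut) to 1 (fully open); "xyz": the shift along the tool's x, y, z in cm, a list of three; "twist": the turn about the tool's z in rad. A call has 1 to 5 rows; each row is the pose to reach, as a shift and turn from the pose commanded when the call began, along the tool's axes at that moment; what a row does not reach only later rows make up. A row lasts 1/12 s, in which the tool goes at most 41.7 mm and 7.16 degrees, less where a joint would pass 70% of its speed; a pose out of reach is approached as far as the arm can. A call with a gripper value outside its range is refused whole. The fingers move at their own pace and stop on an object; "squeeze" is the grip in N (left out, the last holds). Time passes only in rows, so rows that repeat a pose let the fingers close. It gives the time, the measured TCP pose, the force and the opening at its end, in the units of the state.
- get_obs(): the state, without advancing time (a new reading comes with each control period).
- read_camera(name): name is "scene" or "top"; returns a dict with "pixels" (384x512x3 uint8, red, green, blue), "fx", "fy", "cx", "cy" (pixels), "R" (3x3) and "t" (3): a world point X has camera coordinates R X + t. Camera axes: x right, y down, z forward; pixel columns grow to the right and rows downward; lengths in m; the calibration is good to about 2 mm. A picture is of the moment at which its call begins. There is no depth.
- hand_in(): hands the job in, once; it reports no verdict.
Trained networks look in the newest picture that a camera, given by its name, has taken for a name from the list of things; names that differ only in an ending like _2 or _b are one class to them, and where a whole thing is asked for, a point or a joint stands for the part that bears it (a point fixed in the world has none). Each returns a list of dicts, best first, with "p" (0 to 1); they miss things now and then, are a little off and sometimes report something else, mostly with a low value. They report only what shows in the picture. A call takes as long as a camera call.
- spot_in(query, camera): "centre" ([x, y, z] in m, in world coordinates, good to about 4 mm: the middle of the surface that is visible of it).
- cut_out(query, camera): "pixels" (384x512 bool, what is visible of it).
- spot_point(query, camera): "centre" ([x, y, z] in m, in world coordinates, good to about 4 mm: a listed point, or the origin of a listed thing).
The state is a dict: "t": time; "q": joint angles; "joint_vel": joint speeds; "joint_torque": joint torques, N m; "eef_pos": TCP position; "tool_rot": TCP orientation; "contact_force": force on the tool from outside, world axes, zero at the start; "torque": the same for the moment, N m; "gripper_width": opening from 0.0 (shut) to 1.0 (fully open).
Only numpy, scipy, OpenCV 4.12 (cv2) and the standard library are available. Lean on these libraries where they do the work, as an engineer would, in place of code of your own. Each camera call takes 0.05 s, during which the arm holds its last target.

TASK

Three opened cans of liquefied gas for the instrument look alike, and nothing outside shows how much is left in them. Heft each one (half full is 430 g): stand those that are more than half full in the keeper rack with the open guard rail, and those that are less than half full in the closed-walled returns crate. Keep the cans upright, set them down rather than dropping them, and leave the other things on the bench where they are.

Things in the scene. Friction and masses are not known exactly. Their poses are not given: they have to be found in the camera images.
- can_a_mid (a point): One of three outwardly identical upright gas cans. Aluminium body 66 mm in diameter, shoulder 108 to 122 mm above the foot, then a grey valve guard 36 mm in diameter up to the top at 160 mm, fixed on and strong enough to lift by. Point: on the axis, half-way up, 80 mm above the foot; z up. Mass unseen: 180 g empty, 680 g full, so 430 g half full.
- can_b_mid (a point): One of three outwardly identical upright gas cans. Aluminium body 66 mm in diameter, shoulder 108 to 122 mm above the foot, then a grey valve guard 36 mm in diameter up to the top at 160 mm, fixed on and strong enough to lift by. Point: on the axis, half-way up, 80 mm above the foot; z up. Mass unseen: 180 g empty, 680 g full, so 430 g half full.
- can_c_mid (a point): One of three outwardly identical upright gas cans. Aluminium body 66 mm in diameter, shoulder 108 to 122 mm above the foot, then a grey valve guard 36 mm in diameter up to the top at 160 mm, fixed on and strong enough to lift by. Point: on the axis, half-way up, 80 mm above the foot; z up. Mass unseen: 180 g empty, 680 g full, so 430 g half full.
- rack: Keeper rack: steel tray 300 mm long (its x), 116 mm wide (its y), fixed, with an 18 mm lip and an open round guard rail on thin posts all round, rail top at 56 mm. Inside 285 x 100 mm between the rails: three cans in a line along x, 90 mm apart. Origin at the centre of its underside, floor 4 mm above it; z up.
- crate: Returns crate: grey plastic box 300 mm long (its x), 120 mm wide (its y), fixed, with closed walls 75 mm high and 5 mm thick. Inside 290 x 110 mm: three cans in a line along x, 90 mm apart. Origin at the centre of its underside, floor 5 mm above it; z up.
- vial_rack: Bystander: white rack of small capped vials, 72 x 132 mm and 44 mm high, loose on the bench. Origin at the centre of its underside.
- amber_bottle: Bystander: amber glass bottle with a black cap, 72 mm in diameter, 140 mm high, loose on the bench. Origin at the centre of its underside.
- wrench: Bystander: steel wrench 170 mm long lying on the bench beyond the cans. Origin at the middle of its underside, its x lies along it.

How it is judged:
By the outcome, as a careful person would: the job done as asked, in the order asked, and still so for the second after the job is handed in, with the robot touching nothing.
It also fails if it takes over 69 s, if anything falls off the work surface, if the arm or the gripper's body presses on something with over 40 N, if the wrist force passes 120 N, or if a joint passes its speed limit or range.

## Working session

There is one attempt and no reset: what is moved stays moved. The work goes in short steps, Python scripts to look and compute and a tool call to move; the robot and the scene stay as the last step left them, time stands still between calls to the robot, and variables do not carry over. Pictures are saved under pics/ and viewed, and the job is handed in when it is done.

Besides the shell and the picture viewer there is one more tool, called after ">>>" as name(argument=value, ...) on one line, values as JSON. move_arm: Moves the arm, as the interface text tells. Its arguments: {"type":"object","properties":{"gripper":{"type":"array","items":{"type":"number"}},"xyz":{"type":"array","items":{"type":"array","items":{"type":"number"}}},"twist":{"type":"array","items":{"type":"number"}},"squeeze":{"type":"number"}},"required":["gripper","xyz","twist"]}

```bash
mkdir -p pics; cat > h.py <<'E'
import numpy as np, cv2
from station import *
np.set_printoptions(precision=4,suppress=True)
def pic(c,n):
    d=read_camera(c); cv2.imwrite(f'pics/{n}.png',d['pixels'][:,:,::-1]); return d
def proj(d,X):
    p=np.array(d['R'])@np.array(X)+np.array(d['t']); return np.array([d['fx']*p[0]/p[2]+d['cx'],d['fy']*p[1]/p[2]+d['cy']])
E
python3 - <<'E'
from h import *
o=get_obs()
for k in o: print(k,np.array(o[k]))
for c in ['scene','top']:
    d=pic(c,c+'0')
    print(c, -np.array(d['R']).T@np.array(d['t']))
    for n in ['can_a_mid','rack','crate','vial_rack','amber_bottle','wrench']:
        for r in spot_point(n,c): print(n,np.array(r['centre']),round(r['p'],2))
E
```

```text
t 0.0
q [-1.3961  0.4778  0.0223  1.5565 -0.0115  1.1093 -0.0831]
joint_vel [-0.0015  0.0008 -0.0004 -0.0018  0.0003  0.0023  0.0001]
joint_torque [ -0.0009 -59.6458   1.6077 -28.1195   0.0125   0.0093   0.0001]
eef_pos [0.1882 0.6477 0.3029]
tool_rot [-0.0001  0.1409  0.99   -0.0009]
contact_force [0.4468 0.0129 0.1504]
torque [ 0.0103 -0.0011  0.0085]
gripper_width 1.002284197217943
scene [0.8112 0.3866 0.84  ]
can_a_mid [ 0.6449 -0.0417  0.0783] 0.74
rack [ 0.5016 -0.2578  0.0023] 0.72
vial_rack [ 0.7548  0.216  -0.0005] 0.72
vial_rack [ 0.7506  0.0153 -0.0004] 0.63
amber_bottle [ 0.7528 -0.1563  0.0015] 0.65
wrench [ 0.7496  0.2138 -0.0016] 0.6
wrench [ 0.4404 -0.0169  0.0785] 0.3
top [0.5638 0.0057 1.0704]
can_a_mid [ 0.6402 -0.045   0.0806] 0.82
rack [ 0.5031 -0.2537 -0.0023] 0.71
crate [0.5055 0.272  0.0052] 0.78
vial_rack [0.7474 0.0062 0.0023] 0.97
vial_rack [ 0.5021 -0.2514  0.0036] 0.17
amber_bottle [ 0.7539 -0.1561  0.0035] 0.84
wrench [ 0.7465  0.2179 -0.0018] 0.84
```

View pics/scene0.png

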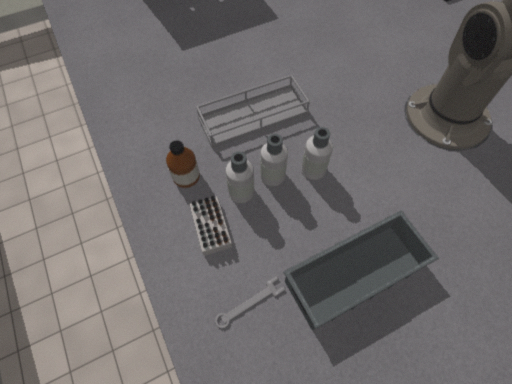

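View pics/top0.png

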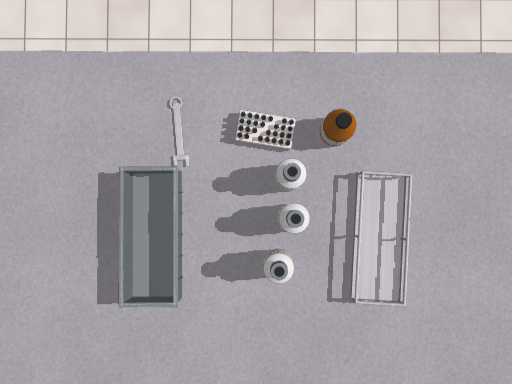

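```bash
python3 - <<'E'
from h import *
for c in ['scene','top']:
    d=read_camera(c)
    for n in ['can_a_mid','can_b_mid','can_c_mid','crate']:
        for r in spot_point(n,c): print(c,n,np.array(r['centre']),round(r['p'],2),proj(d,r['centre']))
    for n in ['can_a_mid','rack','crate']:
        for r in cut_out(n,c):
            m=r['pixels'].astype(np.uint8); ys,xs=np.nonzero(m); print(n,round(r['p'],2),xs.min(),xs.max(),ys.min(),ys.max(),m.sum(),cv2.minAreaRect(np.c_[xs,ys].astype(np.float32)))
E
```

```text
scene can_a_mid [ 0.6467 -0.041   0.0819] 0.96 [238.3315 176.6172]
scene can_a_mid [ 0.7555 -0.1541  0.0043] 0.45 [184.1082 175.095 ]
scene can_b_mid [ 0.4375 -0.0172  0.0777] 0.64 [318.3733 152.0423]
scene can_c_mid [ 0.547  -0.048   0.0769] 0.84 [273.708  159.7286]
scene crate [ 0.5039  0.2645 -0.0008] 0.63 [352.7744 272.0523]
can_a_mid 0.91 226 254 152 204 1210 ((239.7461700439453, 177.9307861328125), (52.3082275390625, 27.34671974182129), 86.8201675415039)
rack 0.62 197 309 76 147 4036 ((253.88467407226562, 110.68605041503906), (45.453025817871094, 110.83031463623047), 72.0308609008789)
crate 0.9 284 438 211 329 9002 ((360.28961181640625, 267.68212890625), (65.43669128417969, 147.73484802246094), 62.425437927246094)
top can_a_mid [ 0.6421 -0.0464  0.0804] 0.64 [290.8385 174.6872]
top can_b_mid [ 0.4382 -0.02    0.0755] 0.9 [278.3396 267.5159]
top can_c_mid [ 0.5448 -0.0522  0.0794] 0.78 [293.292  219.0068]
top crate [0.5026 0.2686 0.0034] 0.94 [155.4548 235.5076]
can_a_mid 0.76 275 305 158 190 831 ((290.0, 174.0), (32.0, 30.0), 90.0)
rack 0.68 119 182 166 307 8788 ((150.5, 236.5), (141.0, 63.0), 90.0)
rack 0.59 350 411 171 305 7399 ((380.9295959472656, 237.481689453125), (56.79307174682617, 134.1240692138672), 3.2704880237579346)
rack 0.38 320 355 109 144 980 ((337.2500305175781, 126.75001525878906), (31.11269760131836, 37.47665786743164), 45.0)
crate 0.88 119 181 166 306 8610 ((149.99998474121094, 235.99996948242188), (139.99996948242188, 61.99999237060547), 90.0)
```

```bash
cat >> h.py <<'E'
def ray(d,uv,z):
    R=np.array(d['R']);c=-R.T@np.array(d['t']);v=R.T@np.array([(uv[0]-d['cx'])/d['fx'],(uv[1]-d['cy'])/d['fy'],1]);return c+v*(z-c[2])/v[2]
E
python3 - <<'E'
from h import *
d=read_camera('top')
for n,uv in dict(a=(292,172),c=(295.5,219),b=(279,271)).items(): print(n,ray(d,uv,.16))
for uv in [(360,174.5),(410,175.5),(355,301),(406,303)]: print('rack',ray(d,uv,.053))
for uv in [(119.5,166.5),(181,166.5),(119.5,306),(179.5,306)]: print('crate',ray(d,uv,.075))
im=d['pixels'][:,:,::-1]
a=cv2.resize(im[150:320,265:420],None,fx=4,fy=4,interpolation=cv2.INTER_CUBIC)[:600]
cv2.imwrite('pics/z1.png',cv2.resize(im[155:295,262:420],None,fx=4,fy=4,interpolation=cv2.INTER_CUBIC))
cv2.imwrite('pics/z2.png',cv2.resize(im[160:310,110:190],None,fx=4,fy=4,interpolation=cv2.INTER_CUBIC))
E
```

```text
a [ 0.6413 -0.0445  0.16  ]
c [ 0.5464 -0.0519  0.16  ]
b [ 0.4419 -0.0192  0.16  ]
rack [ 0.6455 -0.204   0.053 ]
rack [ 0.6439 -0.3168  0.053 ]
rack [ 0.3618 -0.1925  0.053 ]
rack [ 0.3581 -0.3065  0.053 ]
crate [0.6587 0.3327 0.075 ]
crate [0.6594 0.1964 0.075 ]
crate [0.3521 0.3278 0.075 ]
crate [0.3529 0.1962 0.075 ]
```

View pics/z1.png

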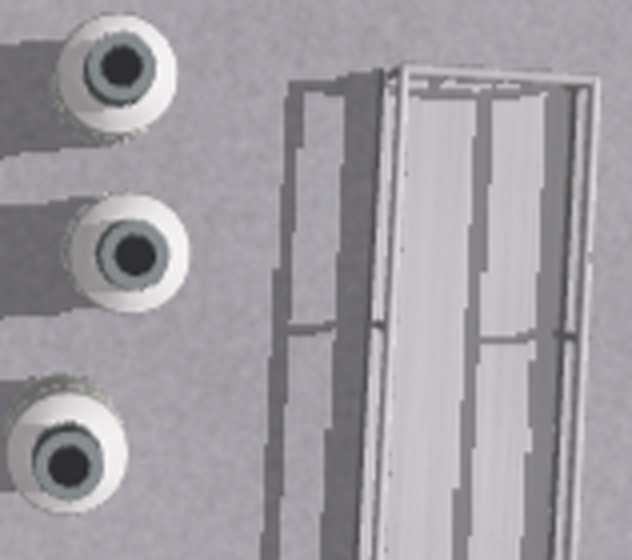

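View pics/z2.png

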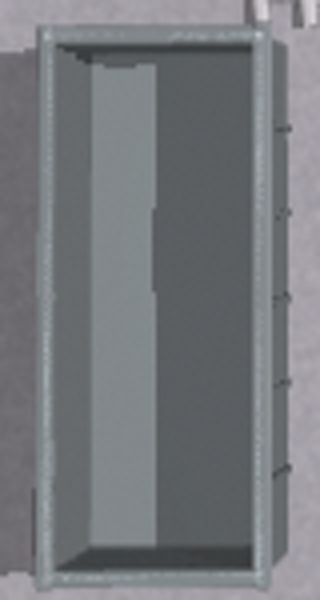

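>>> move_arm(gripper=[1,1,1,1,1], xyz=[[-3,-2.75,0],[-6,-5.5,0],[-9,-8.25,0],[-12,-11,0],[-15,-13.75,0]], twist=[-0.1,-0.2,-0.283,-0.283,-0.283], squeeze=40)

```text
t: 1.97
eef_pos: [0.2948, 0.4725, 0.304]
tool_rot: [0.0, -0.0, 1.0, 0.0]
contact_force: [0.2, 0.7, 0.7]
gripper_width: 1.001
```

>>> move_arm(gripper=[1,1,1,1,1], xyz=[[-2.1,-3.5,0],[-4.2,-7,0],[-6.3,-10.5,0],[-8.4,-14,0],[-10.5,-17.5,0]], twist=[0,0,0,0,0])

```text
t: 2.38
eef_pos: [0.3998, 0.2975, 0.3043]
tool_rot: [0.0, -0.0, 1.0, 0.0]
contact_force: [-0.3, -0.2, -0.1]
gripper_width: 0.998
```

>>> move_arm(gripper=[1,1,1,1,1], xyz=[[-0.8,-4,0],[-1.6,-8,0],[-2.4,-12,0],[-3.2,-16,0],[-4,-20,0]], twist=[0,0,0,0,0])

```text
t: 2.8
eef_pos: [0.4391, 0.0974, 0.3043]
tool_rot: [0.0, -0.0, 1.0, 0.0]
contact_force: [1.5, -0.5, 0.4]
gripper_width: 1.0
```

>>> move_arm(gripper=[1,1,1,1,1], xyz=[[0,-4,1],[-0.1,-8,3],[-0.1,-11,4],[-0.1,-11.6,4.5],[-0.1,-11.6,4.5]], twist=[0,0,0,0,0])

```text
t: 3.22
eef_pos: [0.4393, -0.0191, 0.2581]
tool_rot: [-0.001, 0.003, 1.0, -0.0]
contact_force: [0.4, -0.1, -0.1]
gripper_width: 1.0
```

>>> move_arm(gripper=[1,1,1,1,1], xyz=[[0,0,0],[0,0,2],[0,0,4],[0,0,5.9],[0,0,5.9]], twist=[0,0,0,0,0])

```text
t: 3.63
eef_pos: [0.439, -0.0146, 0.1979]
tool_rot: [-0.002, -0.002, 1.0, -0.0]
contact_force: [-0.4, 0.5, 0.7]
gripper_width: 1.001
```

```bash
python3 - <<'E'
from h import *
im=[]
f=[]
for c in ['scene','top']:
    d=read_camera(c); im.append(d['pixels'][60:260,150:406,::-1]); f.append(get_obs()['contact_force']); print(proj(d,get_obs()['eef_pos']))
cv2.imwrite('pics/g1.png',cv2.resize(np.vstack(im),None,fx=1.45,fy=1.45)); print(np.array(f))
E
```

```text
[325.9425 121.3899]
[277.5177 274.581 ]
[[ 0.2969 -0.328  -0.0046]
 [ 0.2745 -0.1932 -0.4892]]
```

View pics/g1.png

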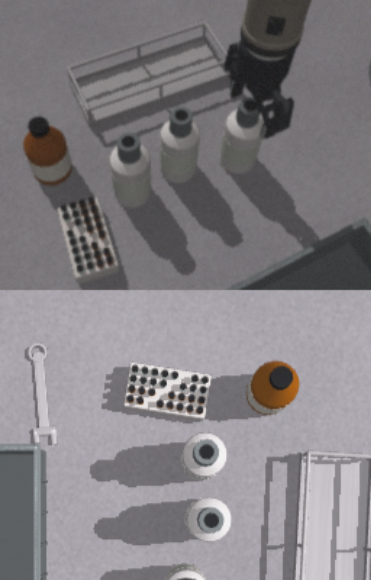

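>>> move_arm(gripper=[1,1,1], xyz=[[-0.1,-0.4,0],[-0.1,-0.4,0],[-0.1,-0.4,0]], twist=[0,0,0])

```text
t: 3.98
eef_pos: [0.4419, -0.0207, 0.201]
tool_rot: [0.001, 0.0, 1.0, 0.0]
contact_force: [-0.9, 0.3, -0.3]
gripper_width: 1.002
```

>>> move_arm(gripper=[0,0,0,0,0], xyz=[[0,0,0],[0,0,0],[0,0,0],[0,0,0],[0,0,0]], twist=[0,0,0,0,0], squeeze=45)

```text
t: 4.4
eef_pos: [0.4413, -0.0204, 0.2001]
tool_rot: [0.0, -0.0, 1.0, 0.0]
contact_force: [0.3, 1.0, 2.8]
gripper_width: 0.41
```

>>> move_arm(gripper=[0,0,0,0,0], xyz=[[0,0,0],[0,0,0],[0,0,0],[0,0,-0.5],[0,0,-1]], twist=[0,0,0,0,0])

```text
t: 4.82
eef_pos: [0.4404, -0.021, 0.2096]
tool_rot: [-0.001, -0.0, 1.0, -0.0]
contact_force: [-0.6, 0.9, -3.2]
gripper_width: 0.409
```

>>> move_arm(gripper=[0,0,0,0,0], xyz=[[0,0,-2],[0,0,-4],[0,0,-6],[0,0,-8],[0,0,-9]], twist=[0,0,0,0,0])

```text
t: 5.23
eef_pos: [0.4415, -0.0211, 0.302]
tool_rot: [0.001, 0.0, 1.0, 0.0]
contact_force: [1.1, 0.3, -2.8]
gripper_width: 0.407
```

>>> move_arm(gripper=[0,0,0,0], xyz=[[0,0,0],[0,0,0],[0,0,0],[0,0,0]], twist=[0,0,0,0])

```text
t: 5.57
eef_pos: [0.4403, -0.0207, 0.2986]
tool_rot: [-0.001, -0.0, 1.0, -0.0]
contact_force: [-0.2, -0.5, -2.8]
gripper_width: 0.412
```

```bash
cat > heft.py <<'E'
from h import *
import sys
f=[];tq=[];im=[]
for i in range(10):
    d=read_camera('scene' if i%2 else 'top')
    if i>7: im.append(d['pixels'][60:290,120:420,::-1])
    o=get_obs(); f.append(o['contact_force']); tq.append(o['joint_torque'])
f=np.array(f); print(f[:,2],f.mean(0),f.std(0)/3,'g',-f[:,2].mean()/9.81*1000); print(np.array(o['eef_pos']),np.array(o['tool_rot']),o['gripper_width'],o['t'])
print(np.mean(tq,0))
cv2.imwrite(f'pics/{sys.argv[1]}.png',cv2.resize(np.vstack(im),None,fx=1.3,fy=1.3))
E
python3 heft.py hb
```

```text
[-3.2306 -1.8326 -3.191  -2.6687 -1.8119 -2.1784 -2.0159 -3.1079 -2.1186
 -2.1082] [-0.0387  0.1253 -2.4264] [0.1875 0.1497 0.1798] g 247.33938874720448
[ 0.4411 -0.0207  0.2999] [-0.     -0.0001  1.      0.    ] 0.4125045923096275 6.0667
[  0.0021 -29.3962   1.0893 -26.5201   0.0106   0.0064   0.001 ]
```

View pics/hb.png

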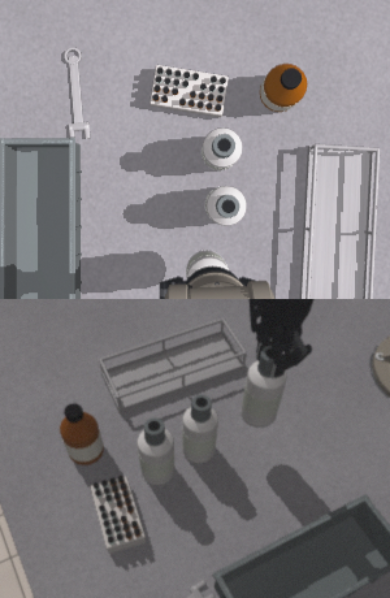

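>>> move_arm(gripper=[0,0,0,0,0], xyz=[[0,1.5,-0.5],[0,4,-1],[0,7,-1],[0,10,-1],[0,13,-1]], twist=[0,0,0,0,0])

```text
t: 6.48
eef_pos: [0.441, 0.1105, 0.3101]
tool_rot: [0.0, 0.0, 1.0, 0.0]
contact_force: [0.7, 0.5, -3.3]
gripper_width: 0.411
```

>>> move_arm(gripper=[0,0,0,0,0], xyz=[[0.6,3,0],[1.2,6,0],[1.8,9,0],[2.4,12,0],[2.7,14,0]], twist=[0,0,0,0,0])

```text
t: 6.9
eef_pos: [0.4129, 0.2526, 0.31]
tool_rot: [-0.0, -0.002, 1.0, 0.001]
contact_force: [-0.3, -0.1, -2.9]
gripper_width: 0.408
```

>>> move_arm(gripper=[0,0,0,0,0], xyz=[[0,1,0],[0,1.9,0],[0,1.9,0],[0,1.9,0],[0,1.9,0]], twist=[0,0,0,0,0])

```text
t: 7.32
eef_pos: [0.4145, 0.2667, 0.3098]
tool_rot: [-0.0, 0.001, 1.0, -0.0]
contact_force: [-0.2, -0.5, -2.6]
gripper_width: 0.408
```

```bash
cat > look.py <<'E'
from h import *
import sys
im=[];f=[]
for c,(x,y) in zip(['scene','top'],[(212,150) if sys.argv[2]=='c' else (150,40),(80,130) if sys.argv[2]=='c' else (212,130)]):
    d=read_camera(c); im.append(d['pixels'][y:y+220,x:x+300,::-1]); f.append(get_obs()['contact_force'])
o=get_obs(); print(np.array(o['eef_pos']),o['gripper_width'],o['t'],np.array(f)[:,2])
cv2.imwrite(f'pics/{sys.argv[1]}.png',cv2.resize(np.vstack(im),None,fx=1.35,fy=1.35))
E
python3 look.py pb c
```

```text
[0.4145 0.2669 0.3099] 0.4092567336968046 7.4167 [-2.5278 -3.3675]
```

View pics/pb.png

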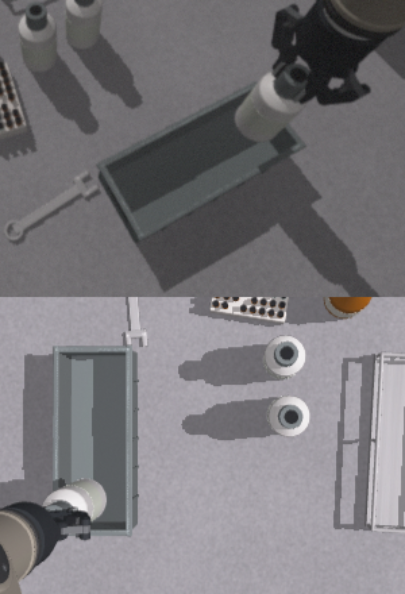

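>>> move_arm(gripper=[0,0,0,0,0], xyz=[[0,0.1,2],[0,0.1,4.5],[0,0.1,7],[0,0.1,8.8],[0,0.1,9.6]], twist=[0,0,0,0,0])

```text
t: 7.83
eef_pos: [0.4133, 0.2677, 0.2117]
tool_rot: [-0.001, 0.0, 1.0, -0.001]
contact_force: [-1.6, -0.5, -2.2]
gripper_width: 0.409
```

>>> move_arm(gripper=[0,0,0,0,0], xyz=[[0,0,0.2],[0,0,0.4],[0,0,0.6],[0,0,0.8],[0,0,0.8]], twist=[0,0,0,0,0])

```text
t: 8.25
eef_pos: [0.4143, 0.2695, 0.2064]
tool_rot: [0.0, -0.0, 1.0, 0.0]
contact_force: [-0.5, 0.1, -2.9]
gripper_width: 0.406
```

>>> move_arm(gripper=[0,0,0,0], xyz=[[0,0,0.1],[0,0,0.2],[0,0,0.2],[0,0,0.2]], twist=[0,0,0,0])

```text
t: 8.58
eef_pos: [0.4147, 0.2698, 0.2051]
tool_rot: [0.001, -0.0, 1.0, 0.001]
contact_force: [-1.4, -0.6, 6.0]
gripper_width: 0.406
```

>>> move_arm(gripper=[0.5,0.6,0.8,1,1], xyz=[[0,0,0],[0,0,0],[0,0,0],[0,0,0],[0,0,0]], twist=[0,0,0,0,0])

```text
t: 9.0
eef_pos: [0.4141, 0.2694, 0.2039]
tool_rot: [0.0, -0.0, 1.0, 0.0]
contact_force: [-0.1, 0.6, 0.1]
gripper_width: 0.989
```

>>> move_arm(gripper=[1,1,1,1,1], xyz=[[0,0,-1],[0,0,-3],[0,0,-5],[0,0,-6],[0,0,-6]], twist=[0,0,0,0,0])

```text
t: 9.42
eef_pos: [0.4152, 0.2701, 0.2665]
tool_rot: [0.002, -0.0, 1.0, 0.002]
contact_force: [0.0, 0.8, -0.9]
gripper_width: 1.0
```

>>> move_arm(gripper=[1,1,1,1,1], xyz=[[-1.5,-3.5,0],[-3,-7,0],[-4.5,-10.5,0],[-6,-14,0],[-7,-17,0]], twist=[0,0,0,0,0])

```text
t: 9.83
eef_pos: [0.4846, 0.0967, 0.2633]
tool_rot: [-0.0, 0.0, 1.0, -0.0]
contact_force: [-0.3, -0.5, -0.1]
gripper_width: 1.001
```

```bash
python3 look.py rb c
```

```text
[0.4851 0.0934 0.2633] 1.000037099842117 9.9333 [ 0.9527 -0.0409]
```

View pics/rb.png

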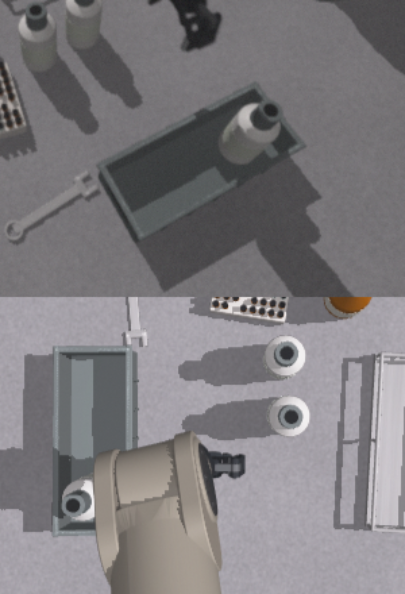

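>>> move_arm(gripper=[1,1,1,1,1], xyz=[[-1.6,-3.7,0],[-3.2,-7.5,0],[-4.8,-11.3,0],[-6.1,-14.5,0],[-6.1,-14.5,0]], twist=[0,0,0,0,0])

```text
t: 10.35
eef_pos: [0.5463, -0.0529, 0.2636]
tool_rot: [0.001, 0.004, 1.0, -0.002]
contact_force: [-0.0, 0.1, 1.1]
gripper_width: 1.0
```

>>> move_arm(gripper=[1,1,1,1,1], xyz=[[0,0,0],[0,0,2],[0,0,4.5],[0,0,6.3],[0,0,6.3]], twist=[0,0,0,0,0])

```text
t: 10.77
eef_pos: [0.5423, -0.043, 0.197]
tool_rot: [-0.004, -0.002, 1.0, 0.0]
contact_force: [-1.0, 1.0, -0.8]
gripper_width: 0.999
```

>>> move_arm(gripper=[1,1], xyz=[[0,0,0],[0,0,0]], twist=[0,0])

```text
t: 10.93
eef_pos: [0.5454, -0.0445, 0.2016]
tool_rot: [0.0, -0.001, 1.0, 0.0]
contact_force: [-0.7, 0.8, 0.7]
gripper_width: 0.999
```

>>> move_arm(gripper=[1,1,1,1], xyz=[[0,-0.1,0],[0,-0.1,0],[0,-0.1,0],[0,-0.1,0]], twist=[0,0,0,0])

```text
t: 11.27
eef_pos: [0.5454, -0.0466, 0.2015]
tool_rot: [0.001, -0.0, 1.0, 0.0]
contact_force: [-0.5, -0.2, 0.0]
gripper_width: 0.998
```

>>> move_arm(gripper=[1,1,1], xyz=[[-0.1,-0.5,0.1],[-0.1,-0.5,0.1],[-0.1,-0.5,0.1]], twist=[0,0,0])

```text
t: 11.52
eef_pos: [0.5461, -0.0522, 0.1999]
tool_rot: [-0.0, 0.0, 1.0, -0.0]
contact_force: [0.4, -0.1, 0.3]
gripper_width: 1.001
```

>>> move_arm(gripper=[0,0,0,0,0], xyz=[[0,0,0],[0,0,0],[0,0,0],[0,0,0],[0,0,0]], twist=[0,0,0,0,0])

```text
t: 11.93
eef_pos: [0.5463, -0.0515, 0.2001]
tool_rot: [0.0, -0.0, 1.0, 0.0]
contact_force: [-0.4, 0.6, 2.6]
gripper_width: 0.409
```

>>> move_arm(gripper=[0,0,0,0,0], xyz=[[0,0,0],[0,0,0],[0,0,0],[0,0,-0.5],[0,0,-1]], twist=[0,0,0,0,0])

```text
t: 12.35
eef_pos: [0.5454, -0.0517, 0.2095]
tool_rot: [-0.001, -0.0, 1.0, -0.0]
contact_force: [0.3, -0.4, -2.5]
gripper_width: 0.412
```

>>> move_arm(gripper=[0,0,0,0,0], xyz=[[0,0,-2],[0,0,-4],[0,0,-6],[0,0,-8],[0,0,-9]], twist=[0,0,0,0,0])

```text
t: 12.77
eef_pos: [0.5466, -0.052, 0.3023]
tool_rot: [0.001, 0.0, 1.0, 0.0]
contact_force: [0.2, -1.1, -2.1]
gripper_width: 0.408
```

>>> move_arm(gripper=[0,0,0,0], xyz=[[0,0,0],[0,0,0],[0,0,0],[0,0,0]], twist=[0,0,0,0])

```text
t: 13.1
eef_pos: [0.5453, -0.0516, 0.2984]
tool_rot: [-0.001, -0.0, 1.0, -0.0]
contact_force: [-0.7, 0.2, -2.3]
gripper_width: 0.41
```

```bash
python3 heft.py hc
```

```text
[-3.8949 -2.3417 -3.3666 -3.6065 -2.7329 -2.8179 -3.1922 -3.4911 -3.6489
 -2.6881] [-0.0975  0.0642 -3.1781] [0.1917 0.1326 0.1606] g 323.9619717853916
[ 0.5461 -0.0516  0.2998] [-0.0001 -0.0001  1.     -0.    ] 0.40563310539045944 13.6
[ -0.0019 -44.0965   3.491  -27.3238   0.0122   0.0047   0.0006]
```

View pics/hc.png

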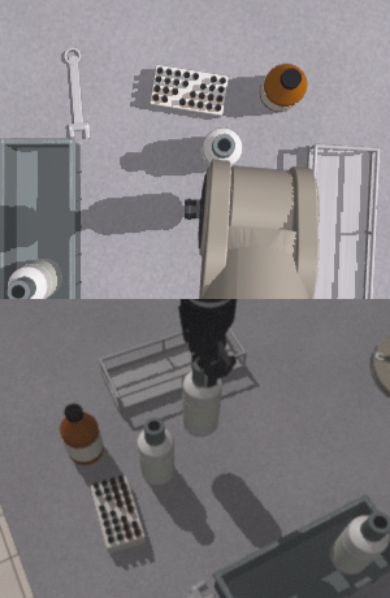

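```bash
python3 heft.py hc2;python3 heft.py hc2
```

```text
[-3.3012 -2.3261 -3.5873 -2.2671 -2.5326 -3.0464 -2.7243 -2.3389 -2.7744
 -2.9838] [ 0.1016 -0.0096 -2.7882] [0.1321 0.1635 0.14  ] g 284.2203704080867
[ 0.5461 -0.0516  0.2999] [-0.     -0.0001  1.      0.    ] 0.40775220776149834 14.1
[  0.0008 -44.0771   3.4884 -27.3838   0.0122  -0.0011   0.    ]
[-3.2998 -2.8485 -3.3279 -2.2095 -2.7332 -2.0008 -3.169  -2.7757 -2.5991
 -2.7045] [-0.1783 -0.0192 -2.7668] [0.1201 0.1252 0.1374] g 282.03834832895603
[ 0.5461 -0.0517  0.2999] [ 0.     -0.0001  1.     -0.    ] 0.4114091672465651 14.6
[ -0.0003 -44.096    3.4894 -27.3867   0.0122  -0.0006   0.    ]
```

>>> move_arm(gripper=[0,0,0,0,0], xyz=[[0.2,1.5,-0.5],[0.5,4,-1],[0.9,7,-1],[1.3,10,-1],[1.7,13,-1]], twist=[0,0,0,0,0])

```text
t: 15.02
eef_pos: [0.5289, 0.0795, 0.3101]
tool_rot: [0.0, 0.0, 1.0, 0.0]
contact_force: [0.4, 1.0, -2.9]
gripper_width: 0.407
```

>>> move_arm(gripper=[0,0,0,0,0], xyz=[[0.5,3.5,0],[1,7,0],[1.5,10.5,0],[2,14,0],[2.3,16.5,0]], twist=[0,0,0,0,0])

```text
t: 15.43
eef_pos: [0.5049, 0.2472, 0.31]
tool_rot: [-0.0, -0.002, 1.0, 0.001]
contact_force: [0.6, 0.9, -2.8]
gripper_width: 0.406
```

>>> move_arm(gripper=[0,0,0,0,0], xyz=[[0.1,1.5,0],[0.2,2.4,0],[0.2,2.4,0],[0.2,2.4,0],[0.2,2.4,0]], twist=[0,0,0,0,0])

```text
t: 15.85
eef_pos: [0.5048, 0.2649, 0.3098]
tool_rot: [0.0, 0.002, 1.0, -0.001]
contact_force: [-0.8, -0.0, -2.4]
gripper_width: 0.404
```

```bash
python3 look.py pc c
```

```text
[0.5047 0.2653 0.31  ] 0.4082812207756109 15.95 [-2.0635 -3.2253]
```

View pics/pc.png

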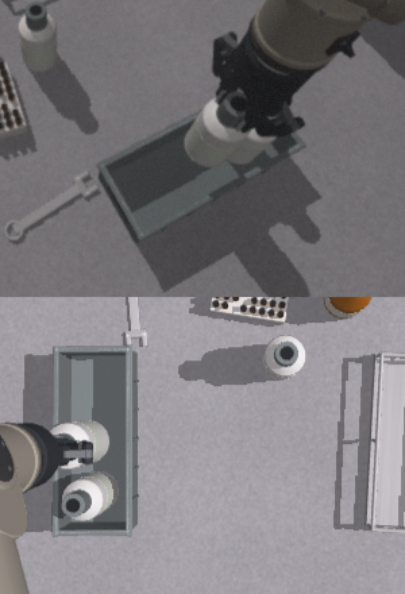

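>>> move_arm(gripper=[0,0,0,0,0], xyz=[[0,0.2,2],[0,0.2,4.5],[0,0.2,7],[0,0.2,8.8],[0,0.2,9.6]], twist=[0,0,0,0,0])

```text
t: 16.37
eef_pos: [0.5032, 0.2674, 0.2114]
tool_rot: [-0.002, 0.001, 1.0, -0.001]
contact_force: [-1.0, -0.1, -3.2]
gripper_width: 0.409
```

>>> move_arm(gripper=[0,0,0,0,0], xyz=[[0,0,0.2],[0,0,0.4],[0,0,0.6],[0,0,0.8],[0,0,0.9]], twist=[0,0,0,0,0])

```text
t: 16.78
eef_pos: [0.5045, 0.2695, 0.2057]
tool_rot: [0.001, -0.0, 1.0, 0.0]
contact_force: [-0.7, 0.9, -1.4]
gripper_width: 0.409
```

>>> move_arm(gripper=[0,0,0], xyz=[[0,0,0.1],[0,0,0.1],[0,0,0.1]], twist=[0,0,0])

```text
t: 17.03
eef_pos: [0.5046, 0.2697, 0.205]
tool_rot: [0.001, -0.0, 1.0, 0.001]
contact_force: [-0.3, -0.4, 5.6]
gripper_width: 0.408
```

Release, then go on to can a at (0.643,-0.044).

>>> move_arm(gripper=[0.5,0.6,0.8,1,1], xyz=[[0,0,0],[0,0,0],[0,0,0],[0,0,0],[0,0,0]], twist=[0,0,0,0,0])

```text
t: 17.45
eef_pos: [0.504, 0.2693, 0.2038]
tool_rot: [-0.0, -0.0, 1.0, -0.0]
contact_force: [0.6, 0.4, 0.3]
gripper_width: 0.985
```

>>> move_arm(gripper=[1,1,1,1,1], xyz=[[0,0,-1],[0,0,-3],[0,0,-5],[0,0,-6],[0,0,-6]], twist=[0,0,0,0,0])

```text
t: 17.87
eef_pos: [0.5053, 0.27, 0.2668]
tool_rot: [0.002, 0.0, 1.0, 0.002]
contact_force: [0.2, 0.1, 0.2]
gripper_width: 1.003
```

>>> move_arm(gripper=[1,1,1,1,1], xyz=[[-1.6,-3.5,0],[-3.2,-7,0],[-4.8,-10.5,0],[-6.4,-14,0],[-8,-17.5,0]], twist=[0,0,0,0,0])

```text
t: 18.28
eef_pos: [0.5841, 0.0926, 0.263]
tool_rot: [-0.001, -0.0, 1.0, -0.0]
contact_force: [0.6, 0.7, -0.2]
gripper_width: 1.003
```

```bash
python3 look.py rc c
```

```text
[0.5859 0.0859 0.2634] 1.0044843782647173 18.3833 [1.2876 0.1803]
```

View pics/rc.png

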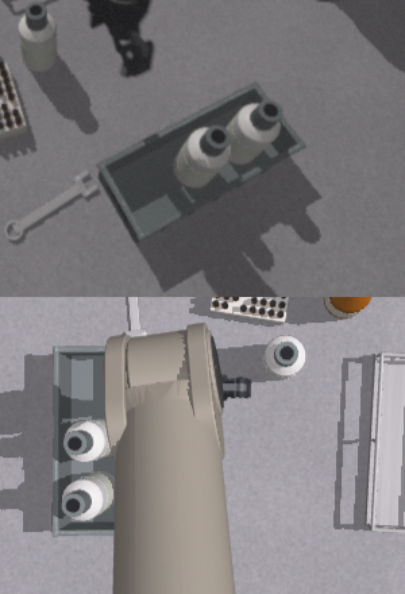

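>>> move_arm(gripper=[1,1,1,1,1], xyz=[[-1.6,-3.7,0],[-3.2,-7.5,0],[-4.8,-11.3,0],[-5.8,-13.6,0],[-5.8,-13.6,0]], twist=[0,0,0,0,0])

```text
t: 18.8
eef_pos: [0.6428, -0.0492, 0.2632]
tool_rot: [0.0, 0.004, 1.0, -0.002]
contact_force: [0.8, -0.4, 0.8]
gripper_width: 0.998
```

>>> move_arm(gripper=[1,1,1,1,1], xyz=[[0,0,0],[0,0,2],[0,0,4],[0,0,5],[0,0,5]], twist=[0,0,0,0,0])

```text
t: 19.22
eef_pos: [0.6402, -0.0393, 0.2108]
tool_rot: [-0.003, -0.001, 1.0, 0.0]
contact_force: [-0.2, -0.2, -0.2]
gripper_width: 0.997
```

>>> move_arm(gripper=[1,1,1,1], xyz=[[0,0,0],[0,0,0],[0,0,0],[0,0,0]], twist=[0,0,0,0])

```text
t: 19.55
eef_pos: [0.6426, -0.0415, 0.215]
tool_rot: [0.001, -0.0, 1.0, 0.0]
contact_force: [0.3, 0.3, 0.2]
gripper_width: 1.001
```

>>> move_arm(gripper=[1,1,1,1,1], xyz=[[0,-0.2,0.7],[0,-0.2,1.4],[0,-0.2,1.4],[0,-0.2,1.4],[0,-0.2,1.4]], twist=[0,0,0,0,0])

```text
t: 19.97
eef_pos: [0.642, -0.0437, 0.1996]
tool_rot: [-0.0, -0.0, 1.0, -0.0]
contact_force: [0.3, -0.1, -0.5]
gripper_width: 1.006
```

>>> move_arm(gripper=[0,0,0,0,0], xyz=[[0,0,0],[0,0,0],[0,0,0],[0,0,0],[0,0,0]], twist=[0,0,0,0,0])

```text
t: 20.38
eef_pos: [0.6423, -0.0438, 0.2002]
tool_rot: [0.0, -0.0, 1.0, -0.0]
contact_force: [-0.1, -0.7, 1.0]
gripper_width: 0.413
```

>>> move_arm(gripper=[0,0,0,0,0], xyz=[[0,0,0],[0,0,0],[0,0,0],[0,0,-0.5],[0,0,-1]], twist=[0,0,0,0,0])

```text
t: 20.8
eef_pos: [0.6414, -0.0434, 0.2094]
tool_rot: [-0.001, -0.0, 1.0, 0.0]
contact_force: [0.0, -0.6, -1.3]
gripper_width: 0.408
```

>>> move_arm(gripper=[0,0,0,0,0], xyz=[[0,0,-2],[0,0,-4],[0,0,-6],[0,0,-8],[0,0,-9]], twist=[0,0,0,0,0])

```text
t: 21.22
eef_pos: [0.6427, -0.0436, 0.3026]
tool_rot: [0.001, -0.0, 1.0, 0.0]
contact_force: [0.3, 0.5, -1.5]
gripper_width: 0.407
```

>>> move_arm(gripper=[0,0,0,0], xyz=[[0,0,0],[0,0,0],[0,0,0],[0,0,0]], twist=[0,0,0,0])

```text
t: 21.55
eef_pos: [0.6414, -0.0435, 0.2982]
tool_rot: [-0.001, -0.0, 1.0, -0.0]
contact_force: [-1.6, -0.8, -2.4]
gripper_width: 0.41
```

```bash
python3 heft.py ha0;python3 heft.py ha
```

```text
[-1.0041 -2.0596 -1.95   -2.0609 -2.0153 -1.8015 -2.5415 -2.5867 -2.9421
 -1.7582] [ 0.2501 -0.1662 -2.072 ] [0.1292 0.1778 0.1691] g 211.21240885456191
[ 0.6421 -0.0436  0.2999] [-0.     -0.0001  1.      0.    ] 0.4082764641195768 22.05
[ -0.0071 -55.9457   4.7645 -28.1579   0.0131   0.0068   0.0003]
[-2.1452 -2.3264 -2.3571 -2.563  -1.9518 -1.9553 -1.8465 -1.8278 -2.4146
 -2.1716] [ 0.1526 -0.0755 -2.1559] [0.0532 0.1699 0.0808] g 219.7692880490432
[ 0.6421 -0.0436  0.2999] [-0.     -0.0001  1.      0.    ] 0.40867008510781944 22.55
[  0.0007 -55.9386   4.769  -28.2156   0.0136   0.0009   0.    ]
```

View pics/ha.png

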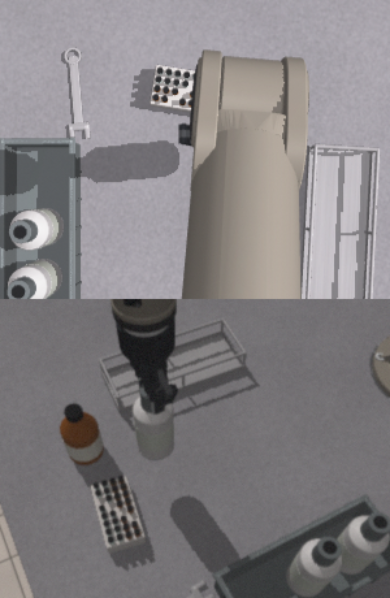

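>>> move_arm(gripper=[0,0,0,0,0], xyz=[[0.2,1.5,-0.5],[0.6,4,-1],[1.1,7,-1],[1.6,10,-1],[2,13,-1]], twist=[0,0,0,0,0])

```text
t: 22.97
eef_pos: [0.6217, 0.0875, 0.3101]
tool_rot: [0.0, 0.0, 1.0, 0.0]
contact_force: [0.6, 1.3, -2.1]
gripper_width: 0.412
```

>>> move_arm(gripper=[0,0,0,0,0], xyz=[[0.5,3.5,0],[1,7,0],[1.5,10.5,0],[2,14,0],[2.4,16.5,0]], twist=[0,0,0,0,0])

```text
t: 23.38
eef_pos: [0.5969, 0.2556, 0.3099]
tool_rot: [-0.0, -0.002, 1.0, 0.001]
contact_force: [0.1, 0.8, -2.3]
gripper_width: 0.408
```

>>> move_arm(gripper=[0,0,0,0,0], xyz=[[0.2,1.2,0],[0.4,1.9,0],[0.4,1.9,0],[0.4,1.9,0],[0.4,1.9,0]], twist=[0,0,0,0,0])

```text
t: 23.8
eef_pos: [0.5949, 0.2677, 0.31]
tool_rot: [0.0, 0.002, 1.0, -0.001]
contact_force: [0.3, -0.1, -2.6]
gripper_width: 0.41
```

```bash
python3 look.py pa c; python3 heft.py pa2
```

```text
[0.5948 0.2681 0.31  ] 0.4076260537882324 23.9 [-1.4613 -1.4954]
[-1.5923 -1.2916 -2.2803 -2.2937 -1.8827 -1.9811 -2.1908 -2.1312 -1.5526
 -2.5628] [-0.2587  0.0567 -1.9759] [0.2287 0.1404 0.1252] g 201.41854076334377
[0.594  0.2704 0.3099] [-0.     -0.0001  1.      0.    ] 0.41271491495481044 24.4
[  0.1088 -57.3942   3.7797 -28.7432   0.024    0.0031   0.0019]
```

View pics/pa.png

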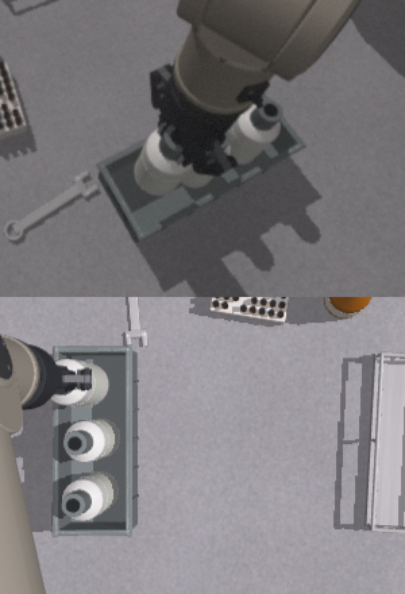

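>>> move_arm(gripper=[0,0,0,0,0], xyz=[[0,-0.1,2],[0,-0.1,4.5],[0,-0.1,7],[0,-0.1,8.8],[0,-0.1,9.6]], twist=[0,0,0,0,0])

```text
t: 24.82
eef_pos: [0.5927, 0.2689, 0.2109]
tool_rot: [-0.002, -0.0, 1.0, -0.001]
contact_force: [-0.2, -0.8, -1.9]
gripper_width: 0.409
```

>>> move_arm(gripper=[0,0,0,0,0], xyz=[[0,0,0.2],[0,0,0.4],[0,0,0.6],[0,0,0.8],[0,0,0.9]], twist=[0,0,0,0,0])

```text
t: 25.23
eef_pos: [0.5945, 0.2696, 0.2058]
tool_rot: [0.001, -0.0, 1.0, 0.0]
contact_force: [0.0, -0.1, -2.5]
gripper_width: 0.408
```

>>> move_arm(gripper=[0,0,0], xyz=[[0,0,0.1],[0,0,0.1],[0,0,0.1]], twist=[0,0,0])

```text
t: 25.48
eef_pos: [0.5947, 0.2695, 0.2052]
tool_rot: [0.001, 0.0, 1.0, 0.0]
contact_force: [-1.1, -1.5, 5.4]
gripper_width: 0.408
```

>>> move_arm(gripper=[0.5,0.6,0.8,1,1], xyz=[[0,0,0],[0,0,0],[0,0,0],[0,0,0],[0,0,0]], twist=[0,0,0,0,0])

```text
t: 25.9
eef_pos: [0.594, 0.2694, 0.2037]
tool_rot: [-0.0, -0.0, 1.0, -0.0]
contact_force: [0.1, 0.7, -0.2]
gripper_width: 0.985
```

>>> move_arm(gripper=[1,1,1,1,1], xyz=[[0,0,-1],[0,0.1,-4],[0,0.1,-8],[0,0.1,-10.6],[0,0.1,-10.6]], twist=[0,0,0,0,0])

```text
t: 26.32
eef_pos: [0.5967, 0.2713, 0.3177]
tool_rot: [0.005, 0.0, 1.0, 0.003]
contact_force: [0.9, -0.1, 0.7]
gripper_width: 1.003
```

```bash
python3 heft.py ra0;python3 heft.py ra
```

```text
[-0.2324 -0.1136 -1.2171 -0.3996  0.3659  0.7927 -0.5438  0.0857  0.369
 -0.6913] [ 0.0084  0.0434 -0.1585] [0.195  0.121  0.1867] g 16.152309540940866
[0.5938 0.2702 0.309 ] [-0.0007 -0.0001  1.     -0.0004] 0.9963527534644693 26.8167
[  0.0321 -57.0615   3.7123 -28.4316   0.0197   0.0282  -0.0033]
[ 0.0387 -0.3333  0.6617 -0.0763 -0.0169  0.2028 -0.3037 -0.1681  0.1734
  0.8298] [-0.0038  0.1748  0.1008] [0.2018 0.1436 0.1218] g -10.276731404487512
[0.5941 0.2704 0.3099] [ 0.     -0.0001  1.      0.    ] 1.000558390596701 27.3167
[ -0.0036 -55.9535   3.6039 -27.8216   0.0125   0.0034  -0.    ]
```

>>> move_arm(gripper=[1,1,1,1,1], xyz=[[0,-3.5,0],[0,-7,0],[0,-10.5,0],[0,-14,0],[0,-17.5,0]], twist=[0,0,0,0,0])

```text
t: 27.73
eef_pos: [0.5939, 0.0937, 0.3101]
tool_rot: [0.0, -0.0, 1.0, 0.0]
contact_force: [0.2, -0.5, 0.1]
gripper_width: 1.0
```

>>> move_arm(gripper=[1,1,1,1,1], xyz=[[0,-3.5,0],[0,-7,0],[0,-10.5,0],[0,-13,0],[0,-13,0]], twist=[0,0,0,0,0])

```text
t: 28.15
eef_pos: [0.5935, -0.0423, 0.3104]
tool_rot: [0.0, 0.005, 1.0, -0.002]
contact_force: [0.5, -1.0, -0.2]
gripper_width: 1.001
```

>>> move_arm(gripper=[1,1,1,1,1], xyz=[[0,0,0],[0,0,0],[0,0,0],[0,0,0],[0,0,0]], twist=[0,0,0,0,0])

```text
t: 28.57
eef_pos: [0.5942, -0.0333, 0.3098]
tool_rot: [-0.0, -0.001, 1.0, 0.0]
contact_force: [0.5, -0.1, 0.1]
gripper_width: 1.001
```

```bash
python3 - <<'E'
from h import *
im=[]
for c in ['scene','top']:
    d=read_camera(c); im.append(d['pixels'][:,:,::-1])
    for n in ['can_a_mid','can_b_mid','can_c_mid','vial_rack','amber_bottle','wrench']:
        for r in spot_point(n,c)[:1]: print(c,n,np.array(r['centre']),round(r['p'],2))
cv2.imwrite('pics/fin.png',cv2.resize(np.vstack(im),None,fx=.78,fy=.78)); print(get_obs()['t'],get_obs()['eef_pos'])
E
```

```text
scene can_a_mid [0.599  0.2721 0.0857] 0.84
scene can_b_mid [0.4149 0.2709 0.0849] 0.7
scene can_c_mid [0.5016 0.2686 0.0819] 0.73
scene vial_rack [ 0.7537  0.013  -0.0019] 0.77
scene amber_bottle [ 0.7542 -0.1566  0.0004] 0.75
scene wrench [0.7528 0.2155 0.0005] 0.84
top can_a_mid [0.5945 0.2726 0.0866] 0.6
top can_b_mid [0.4144 0.2711 0.0776] 0.91
top can_c_mid [0.5038 0.2657 0.0831] 0.58
top vial_rack [0.7486 0.0074 0.0001] 0.73
top amber_bottle [ 0.7558 -0.1543 -0.0009] 0.91
top wrench [0.7453 0.2156 0.0037] 0.92
29.2667 [ 0.5941 -0.0347  0.3099]
```

View pics/fin.png

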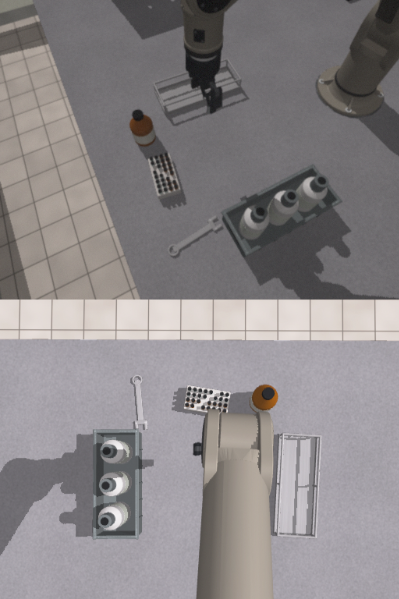

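All three cans stand upright in the crate, the bystanders are where they were, and the gripper is empty and clear of everything.

```bash
python3 -c "
from station import *
print(hand_in())"
```

```text
the job is handed in; nothing more can be done
None
```

All three cans turned out to be less than half full, so all three are now in the returns crate and the keeper rack is empty. I lifted each can by its valve guard and weighed it while the arm held still:

| Can | Measured mass | Compared with 430 g |
|---|---|---|
| a | about 215 g | less than half full |
| b | about 250 g | less than half full |
| c | about 295 g | less than half full |

- **Weight check:** Having all three come out light looked odd, so I checked can a a second way. The change in joint torque with and without the can gave about 225 g, and the empty gripper read about zero. For can c, three sets of readings ranged from 282 to 324 g, all well under 430 g. Can b was weighed once, with ten readings.
- **Final positions:** The last pictures show the cans upright in the crate, about 90 mm apart. Both cameras put them within a few millimetres of where I meant to place them.
- **Setting down:** Each can was lowered until it touched the crate floor, at about 6 N, before I let go.
- **Other things on the bench:** The vial rack, bottle and wrench are where they were, within the accuracy of the cameras.

I handed the job in at about 29 s with the gripper empty and clear of everything. None of the checks failed.

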